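# Set up a robot mower for collection

## Task

Get the robot mower ready for its customer: take the screwdriver off its battery and lay it flat in the steel tray, then press the battery cover down until it clicks shut. Then, pressing one key at a time all the way down and letting it up again, press power, the up arrow twice, OK and home on the open keypad, and last press the keypad hatch down until it clicks shut. Do not press start, the down arrow or the red stop bar (this machine has blades), and leave everything else on the bench where it is.

Things in the scene. Friction and masses are not known exactly. Their poses are not given: they have to be found in the camera images.
- mower: Grey robot mower, 445 mm long (x), 364 mm wide (y), fixed. Origin: centre of its underside, on the bench; x points from tail (robot's side) to nose, y to its left, z up. Flat deck at z = 178 mm. On it side by side, in 6 mm rims (top z = 186, x = -60 to 73): the keypad (mid y = +58, 134 wide, under the hatch) and the battery bay (mid y = -71, 104 wide; battery top z = 182), all in mm.
- hatch (a joint): Angle of the wide lid over the keypad (rad): 0 shut, 1.6 to 1.9 at the start, 1.95 stop. 134 mm wide, 148 mm from hinge to free edge, 8 mm thick. Hinge line along the mower's y at x = +75, z = 186 mm (lid's underside). Stays where left above 0.8 rad; below, a spring (1 N at the edge) lifts it, until the catch at the middle of the free edge snaps in at the end (5 to 8 N there); then under 0.02.
- battery_cover (a joint): Angle of the narrow lid over the battery bay (rad), 104 mm wide; otherwise just like hatch: same length, thickness, hinge line, spring and catch. It cannot shut while the screwdriver lies on the battery.
- hatch_edge (a point): Point on the hatch's outer face, on its middle line, 130 mm from the hinge line (18 mm short of the free edge): where to push. Its frame turns with the lid: x runs from the free edge to the hinge, z out of the outer face; shut, it is parallel to the mower's frame.
- battery_cover_edge (a point): The same point on the battery cover: outer face, middle line, 130 mm from the hinge line; frame as for hatch_edge.
- key_power_top (a point): Centre of the top of the power key: round, 21 mm. Six grey keys stand 7 mm proud of a black panel, tops at z = 185 mm of the mower, in two rows 40 mm apart and three columns 38 mm apart. Seen from the tail, the far row (x = +6) is power, up, start from left (y = +96) to right (y = +20); the near row (x = -34) is home, down, OK. Beyond the far row is a display.
- key_up_top (a point): Centre of the top of the up key: a triangle, 23 mm a side, pointing to the nose; far row, middle. All six keys are alike in use: 4 mm of travel straight down (this point sinks with the key), sprung, 1.5 N to start and 4.5 N fully down; they come up when let go.
- key_start_top (a point): Centre of the top of the start key (not to be pressed): a triangle, 23 mm a side, pointing to the mower's right (-y); far row, right.
- key_home_top (a point): Centre of the top of the home key: a five-sided house outline, 22 mm wide, 23 mm long, its roof to the nose; near row, left.
- key_down_top (a point): Centre of the top of the down key (not to be pressed): a triangle, 23 mm a side, pointing to the tail; near row, middle.
- key_ok_top (a point): Centre of the top of the OK key: a rectangle with rounded corners, 27 mm wide (y), 18 mm long; near row, right.
- stop_bar_top (a point): Centre of the top of the stop bar (not to be pressed): a sprung red rounded bar, 40 by 110 mm, on the nose beyond the lids, centre at x = +142, y = 0, z = 192 mm of the mower; it sinks up to 6 mm.
- screwdriver: Stubby black screwdriver, about 70 g, lying on the battery in the bay, within 0.4 rad of the mower's x. Its x runs from handle to blade; origin at the middle of the handle, on its axis. Handle eight-sided, 24 mm across flats, from x = -30 to +30 mm; steel shaft 7 mm thick from x = +30 to +75 mm on the same axis.
- screwdriver_tip (a point): End of the screwdriver's blade.
- tray: Open steel tray on the bench beside the mower, to the robot's left or right, fixed: 240 mm (its x) by 140 mm outside, 35 mm high, walls and floor 4 mm. Origin: centre of its underside.
- blade_tin: Flat round metal tin of spare blades, 52 mm across, 18 mm high, loose in the tray in its +x end. Origin: centre of its underside. Bystander.
- tape_measure: Black tape measure, 70 x 36 x 36 mm, loose on the mower's deck near the tail. Origin: centre of its underside. Bystander.
- drill: Cordless drill standing on its battery, about 210 mm high, on the bench. Bystander.
- spray_can: Green spray can, 56 mm across, 190 mm high, on the bench. Bystander.
- spare_pack: Spare tool battery, 115 x 76 x 68 mm, on the bench. Bystander.
- peg_box: Cardboard box, 130 x 85 x 60 mm, on the bench. Bystander.
- charger: Battery charger with a pack on it, 170 x 115 mm, 108 mm high, fixed on the bench on the other side of the mower from the tray. Origin: centre of its underside.
There are look-alikes about, which are no part of the job. What is shaped like the screwdriver but yellow is not meant.

How it is judged:
On the way, in this order (a step that is already met when the one before it is completed fails the run):
1. the screwdriver lies in the tray, let go (x of screwdriver in the frame of tray between -0.11 and 0.11 m and y of screwdriver in the frame of tray between -0.06 and 0.06 m and z of each of screwdriver, screwdriver_tip in the frame of tray below 0.032 m and x of screwdriver_tip in the frame of tray between -0.12 and 0.12 m and y of screwdriver_tip in the frame of tray between -0.07 and 0.07 m and contact force between screwdriver and the fingers below 0.05 N and linear speed of screwdriver below 0.05 m/s), for 0.1 s.
2. the battery cover is shut (value of joint battery_cover below 0.03 rad), for 0.1 s.
3. power pressed down, all other keys up (z of key_power_top in the frame of mower below 0.1822 m and z of each of key_up_top, key_start_top, key_home_top, key_down_top, key_ok_top in the frame of mower above 0.1838 m), for 0.04 s.
4. then up pressed, all other keys up (z of key_up_top in the frame of mower below 0.1822 m and z of each of key_power_top, key_start_top, key_home_top, key_down_top, key_ok_top in the frame of mower above 0.1838 m), for 0.04 s.
5. up let go (z of key_up_top in the frame of mower above 0.1838 m), for 0.04 s.
6. up pressed a second time (all of step 4), for 0.04 s.
7. then OK pressed, all other keys up (z of key_ok_top in the frame of mower below 0.1822 m and z of each of key_power_top, key_up_top, key_start_top, key_home_top, key_down_top in the frame of mower above 0.1838 m), for 0.04 s.
8. then home pressed, all other keys up (z of key_home_top in the frame of mower below 0.1822 m and z of each of key_power_top, key_up_top, key_start_top, key_down_top, key_ok_top in the frame of mower above 0.1838 m), for 0.04 s.
9. the hatch is shut (value of joint hatch below 0.03 rad), for 0.1 s.
At the end, for the whole second after the job is handed in: Both lids stay shut by themselves (under 0.03 rad), all keys are up, and the screwdriver lies at rest inside the tray, handle and blade both below its rim (within 32 mm of the tray's underside) (all of step 1 and value of joint each of battery_cover, hatch below 0.03 rad and z of each of key_power_top, key_up_top, key_start_top, key_home_top, key_down_top, key_ok_top in the frame of mower above 0.1838 m); the robot touches nothing.
It fails at once if the start key or the down key is pressed (more than 2 mm) (z of any of key_start_top, key_down_top in the frame of mower below 0.183 m).
It fails at once if the stop bar is pressed (more than 3 mm) (z of stop_bar_top in the frame of mower below 0.189 m).
It fails at once if the screwdriver is dropped or thrown hard into the tray (over 40 N) (contact force between screwdriver and tray above 40 N).
It fails at once if a bystander (the blade tin, the drill, the spray can, the spare battery pack, the tape measure, the cardboard box) is moved more than 30 mm (distance of any of blade_tin, drill, spray_can, spare_pack, tape_measure, peg_box from where it was at the start of the episode above 0.03 m).
It also fails if it takes over 72 s, if anything falls off the work surface, if the arm or the gripper's body presses on something with over 40 N, if the wrist force passes 120 N, or if a joint passes its speed limit or range.

## Robot

A 6-joint arm with a two-finger parallel gripper is mounted at the origin on the work surface. World frame = base frame: x ahead of the robot, y to its left, z up, the work surface at z = 0. Lengths are in m, angles in rad, forces in N, time in s.
With the tool pointing down it reaches from about 0.3 to 1 m from the base axis. Payload 5.1 kg.
Tool frame: the origin (TCP) lies between the finger pads; the fingertips stand 22 mm ahead of it and the grasp point (between the pads) lies 3 mm ahead of it; z points along the fingers, y is the line along which they close (so a half turn about z gives the same grasp; the last joint's range is limited). The gripper opens to 95 mm and grips with 3 to 60 N. Pads are 20 mm wide; open, the fingers measure 119 mm over their backs; the gripper's body (75 mm by 180 mm) begins 59 mm behind the grasp point.
Start: joints at [1.212, 0.124, 1.65, -0, 1.367, -0.083], TCP at [0.177, 0.625, 0.237] pointing down, gripper open.
Joint ranges: [-2.61, 2.61], [-1.02, 2.33], [0.03, 2.71], [-1.35, 4.49], [0.32, 2.68], [-2.91, 2.91]. Speed limits (rad/s): [2.57, 2.57, 3.14, 3.14, 3.14, 3.14].

## Interface

Orientations are given as a 3x3 rotation matrix whose columns are the frame's x, y, z axes.
In Python, from workcell import arm gives the robot as it stands.
- The arm moves only by the shell command python3 -m jog 'ROWS' [FORCE]. ROWS is JSON, a list of rows, each a list of 3 entries, a list of its own where there are three numbers: the shift along the tool's x, y, z in m, then the turn, a rotation vector about the tool's x, y, z in rad, then the finger opening in m, from 0 to 0.0951. A call has exactly 10 rows; each row shifts and turns the commanded pose from where the row before left it, along the tool's axes as they then stand; what a row does not reach is not made up. A row lasts 1/10 s, in which the tool goes at most 50 mm and 8.59 degrees, less where a joint would pass 70% of its speed; a pose out of reach is approached as far as the arm can. A call with a gripper value outside its range is refused whole. The fingers move at their own pace and stop on an object; FORCE is the grip in N (left out, the last holds). Time passes only in rows, so rows that do not move let the fingers close, or fill a call up. It gives the time, the measured TCP pose, the force, the opening and the grip force at its end, in the units of the state.
- arm.sense(): the state, without advancing time (a new reading comes with each control period).
- arm.get_image(name): name is "scene" or "top" or "wrist"; returns the picture (420x560x3 uint8, red, green, blue); there is no depth.
- arm.camera_params(name): a dict with "intrinsics" (3x3 intrinsics, pixels), "dist_coeffs" ([k1, k2, p1, p2, k3] as OpenCV has them; the pictures are not rectified), "position" and "rotation" of the camera in the world. Camera axes: x right, y up, looking along -z (the intrinsics and any distortion apply to the point x, -y, -z); pixel columns grow to the right and rows downward; lengths in m; the calibration is good to about 2 mm. A picture is of the moment at which its call begins: read the wrist's pose just before it. camera_params takes no time and is no camera call; for the wrist camera it gives the pose at the moment of the call.
- arm.hand_in(): hands the job in; it is judged then, once.
The state is a dict: "time_s": time; "joints": joint angles; "joint_vel": joint speeds; "joint_efforts": joint torques, N m; "position": TCP position; "tcp_rot": TCP orientation; "contact_force": force on the tool from outside, world axes, zero at the start; "ft_torque": the same for the moment, N m; "finger_gap": opening from 0.0 (shut) to 1.0 (fully open); "finger_force": force on a finger pad.
Only numpy, scipy, OpenCV 4.12 (cv2) and the standard library are available. Lean on these libraries where they do the work, as an engineer would, in place of code of your own. Each camera call takes 0.05 s, during which the arm holds its last target. There are 200 camera calls.

## Working session

There is one attempt and no reset: what is moved stays moved. The work goes in short steps, Python scripts to look and compute and a shell command to move; the robot and the scene stay as the last step left them, time stands still between calls to the robot, and variables do not carry over. Pictures are saved under pics/ and viewed, at most 10 in all, crops included, and the job is handed in when it is done.

```bash
mkdir -p pics; ls; python3 - <<'E'
from workcell import arm
import cv2, numpy as np
for n in ("scene","top"):
    cv2.imwrite(f"pics/{n}0.png",arm.get_image(n)[:,:,::-1])
for n in ("scene","top","wrist"):
    p=arm.camera_params(n);print(n,{k:np.round(v,4).tolist() for k,v in p.items()})
s=arm.sense();print(s["time_s"],s["position"],s["tcp_rot"])
E
```

```text
pics
scene {'intrinsics': [[430.1389, 0.0, 283.6403], [0.0, 430.1389, 208.5447], [0.0, 0.0, 1.0]], 'dist_coeffs': [0.0106, 0.0, 0.0, 0.0, 0.0], 'position': [0.9244, -0.7231, 1.0721], 'rotation': [[0.8261, -0.4154, 0.3807], [0.5634, 0.5971, -0.5709], [0.0098, 0.6862, 0.7274]]}
top {'intrinsics': [[409.8145, 0.0, 277.4689], [0.0, 409.8145, 213.2965], [0.0, 0.0, 1.0]], 'dist_coeffs': [-0.1022, 0.0, 0.0, 0.0, 0.0], 'position': [0.1663, -0.0122, 1.5524], 'rotation': [[0.0441, 0.9778, -0.2046], [-0.999, 0.0439, -0.0055], [0.0036, 0.2047, 0.9788]]}
wrist {'intrinsics': [[360.7348, 0.0, 283.7338], [0.0, 360.7348, 213.327], [0.0, 0.0, 1.0]], 'dist_coeffs': [-0.0446, 0.0, 0.0, 0.0, 0.0], 'position': [0.0973, 0.6488, 0.3842], 'rotation': [[0.2715, -0.9189, -0.2862], [0.9624, 0.2586, 0.0828], [-0.0021, -0.2979, 0.9546]]}
0.1 [0.17685072 0.62492897 0.23553358] [[-9.62205806e-01  2.72322667e-01 -5.93875513e-04]
 [ 2.72323295e-01  9.62204275e-01 -1.71949941e-03]
 [ 1.03170893e-04 -1.81623845e-03 -9.99998345e-01]]
```

View pics/scene0.png

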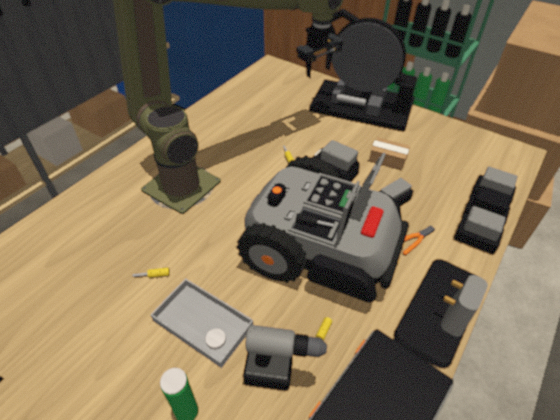

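View pics/top0.png

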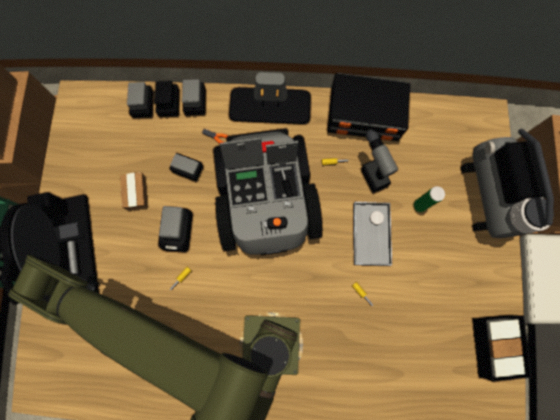

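The scene shows the mower at about (320,220) with both lids open, the tray with the tin at (205,320) and the drill at (275,350). In the top view the keypad is at (248,188), the dark screwdriver in the bay at (285,182) and the tray at (372,234). The tin is at (377,218), the charger at (175,228) and the tape measure near the tail at (272,225).

Could be mistaken for the screwdriver (top view): yellow screwdrivers at (335,162), (182,277) and (362,292), and the orange-handled tool at (215,136). My choice is the black one in the battery bay, about (285,182).

```bash
cat > h.py <<'E'
from workcell import arm
import cv2, numpy as np
from scipy.spatial.transform import Rotation as R
def ray(p,uv):
    K=np.array(p["intrinsics"]);d=np.array(p["dist_coeffs"])
    q=cv2.undistortPoints(np.array(uv,float).reshape(-1,1,2),K,d).reshape(-1,2)
    v=np.c_[q[:,0],-q[:,1],-np.ones(len(q))]@np.array(p["rotation"]).T
    return np.array(p["position"]),v
def onz(p,uv,z):
    c,v=ray(p,uv);return c+v*((z-c[2])/v[:,2])[:,None]
def proj(p,P):
    q=(np.atleast_2d(P)-p["position"])@np.array(p["rotation"]);q=q*[1,-1,-1]
    return cv2.projectPoints(q,np.zeros(3),np.zeros(3),np.array(p["intrinsics"]),np.array(p["dist_coeffs"]))[0].reshape(-1,2)
def shot(n,f):
    p=arm.camera_params(n);im=arm.get_image(n)[:,:,::-1].copy();cv2.imwrite(f"pics/{f}.png",im);np.save(f"pics/{f}.npy",p,allow_pickle=True);return p,im
def delta(tgt,zrot=None):
    """print tool-frame shift to target world position; turn to point down with tool x at yaw zrot"""
    s=arm.sense();Rt=np.array(s["tcp_rot"]);sh=Rt.T@(np.array(tgt)-s["position"])
    out=[np.round(sh,4)]
    if zrot is not None:
        c,n=np.cos(zrot),np.sin(zrot);G=np.array([[c,n,0],[n,-c,0],[0,0,-1]])
        out.append(np.round(R.from_matrix(Rt.T@G).as_rotvec(),4))
    print("t",round(s["time_s"],2),"pos",np.round(s["position"],4),"yaw",round(np.arctan2(Rt[1,0],Rt[0,0]),3),"j",np.round(s["joints"],2),"F",np.round(s["contact_force"],1),"gap",round(s["finger_gap"],3),"->",*out)
E
python3 - <<'E'
from h import *
p=arm.camera_params("top")
print(onz(p,[(248,188),(285,182),(266,146),(272,225)],.185).round(3))
print(onz(p,[(354,203),(389,204),(389,265),(355,264)],.035).round(3), onz(p,[(377,218)],.03).round(3))
print(onz(p,[(430,200),(380,165),(175,228)],.1).round(3))
s=arm.sense();T=np.array(s["tcp_rot"]);w=arm.camera_params("wrist")
print("cam in tool",T.T@(np.array(w["position"])-s["position"]),T.T@np.array(w["rotation"]))
delta([0.5,0.03,0.45],np.pi)
E
```

```text
[[ 0.537  0.101  0.185]
 [ 0.564 -0.026  0.185]
 [ 0.693  0.047  0.185]
 [ 0.411  0.012  0.185]]
[[ 0.537 -0.294  0.035]
 [ 0.539 -0.429  0.035]
 [ 0.306 -0.427  0.035]
 [ 0.304 -0.299  0.035]] [[ 0.483 -0.384  0.03 ]]
[[ 0.546 -0.566  0.1  ]
 [ 0.672 -0.38   0.1  ]
 [ 0.399  0.364  0.1  ]]
cam in tool [ 0.08306309  0.00105931 -0.14865615] [[ 8.13138982e-04  9.54557425e-01  2.98025942e-01]
 [ 9.99999636e-01 -8.53727213e-04  6.01613635e-06]
 [ 2.60175604e-04  2.98025828e-01 -9.54557771e-01]]
t 0.1 pos [0.1769 0.6249 0.2355] yaw 2.866 j [ 1.21  0.12  1.65 -0.    1.37 -0.08] F [-0.6 -0.8 -0.3] gap 1.007 -> [-0.4729 -0.4848 -0.2136] [-0.0018 -0.0004 -0.2758]
```

```bash
python3 -m jog '[[[-0.025,-0.031,-0.019],[0,0,0],0.095],[[-0.028,-0.031,-0.019],[0,0,0],0.095],[[-0.028,-0.031,-0.019],[0,0,0],0.095],[[-0.028,-0.031,-0.019],[0,0,0],0.095],[[-0.028,-0.031,-0.019],[0,0,0],0.095],[[-0.028,-0.031,-0.019],[0,0,0],0.095],[[-0.028,-0.031,-0.019],[0,0,0],0.095],[[-0.028,-0.031,-0.019],[0,0,0],0.095],[[-0.028,-0.031,-0.019],[0,0,0],0.095],[[-0.028,-0.031,-0.014],[0,0,0],0.095]]'
python3 -m jog '[[[-0.028,-0.031,0],[0,0,0],0.095],[[-0.028,-0.031,0],[0,0,0],0.095],[[-0.028,-0.031,0],[0,0,0],0.095],[[-0.028,-0.031,0],[0,0,0],0.095],[[-0.028,-0.031,0],[0,0,0],0.095],[[-0.026,-0.028,0],[0,0,0],0.095],[[0,0,0],[0,0,-0.138],0.095],[[0,0,0],[0,0,-0.138],0.095],[[0,0,0],[0,0,0],0.095],[[0,0,0],[0,0,0],0.095]]'
python3 - <<'E'
from h import *
delta([0.47,0.03,0.42],np.pi)
shot("wrist","w1")
E
```

```text
time_s: 1.1
position: [0.3594, 0.2502, 0.4227]
tcp_rot: [[-0.962, 0.272, 0.001], [0.272, 0.962, 0.001], [-0.001, 0.001, -1.0]]
contact_force: [0.5, 0.2, -0.3]
finger_gap: 0.999
finger_force: 0.0
time_s: 2.1
position: [0.4689, 0.0305, 0.4213]
tcp_rot: [[-1.0, 0.003, -0.001], [0.003, 1.0, 0.0], [0.001, 0.0, -1.0]]
contact_force: [0.3, -0.0, 0.6]
finger_gap: 1.002
finger_force: 0.0
t 2.1 pos [0.4689 0.0305 0.4213] yaw 3.139 j [-0.05 -0.33  1.77  0.    1.71 -1.62] F [ 0.3 -0.   0.6] gap 1.002 -> [-0.0011 -0.0005  0.0013] [ 0.0001 -0.0005 -0.0025]
```

View pics/w1.png

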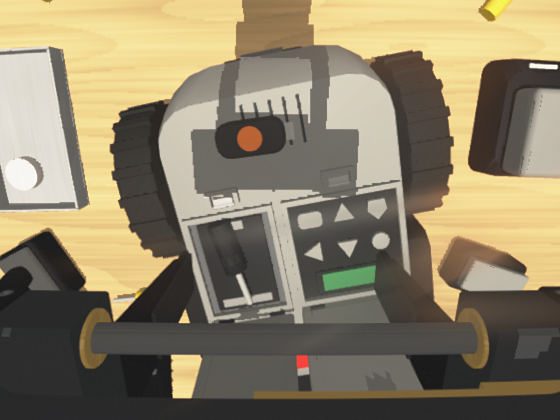

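The wrist view shows the tail up. The near row is OK (310,220), down (343,212) and home (377,208); the far row is start (313,252), up (347,248) and power (380,241). The black screwdriver runs from its handle at (230,248) to its tip at (248,302). The tape measure is at (250,138), the tray at the left and its tin at (22,174).

```bash
cat > m.py <<'E'
from h import *
KEY=dict(power=(6,96),up=(6,58),start=(6,20),home=(-34,96),down=(-34,58),ok=(-34,20))
def keys(p,im,seed,ztop=.185):
    g=cv2.cvtColor(im,cv2.COLOR_BGR2GRAY);out={}
    for k,(u,v) in seed.items():
        r=18;w=g[v-r:v+r,u-r:u+r];t,_=cv2.threshold(w,0,255,cv2.THRESH_OTSU)
        n,l,st,c=cv2.connectedComponentsWithStats((w>t).astype(np.uint8))
        i=l[r,r]; out[k]=(c[i]+[u-r,v-r],st[i][4])
    W=onz(p,[out[k][0] for k in out],ztop)[:,:2];M=np.array([KEY[k] for k in out])/1000
    mc,wc=M.mean(0),W.mean(0);H=(M-mc).T@(W-wc);a=np.arctan2(H[0,1]-H[1,0],H[0,0]+H[1,1])
    Rm=np.array([[np.cos(a),-np.sin(a)],[np.sin(a),np.cos(a)]]);t=wc-Rm@mc
    return a,t,(W-(M@Rm.T+t)),out
E
python3 - <<'E'
from m import *
im=cv2.imread("pics/w1.png");p=np.load("pics/w1.npy",allow_pickle=True).item()
s=dict(power=(380,241),up=(347,247),start=(314,252),home=(377,208),down=(345,213),ok=(310,220))
a,t,e,o=keys(p,im,s);print("yaw",a,"t",t);print((e*1000).round(1).tolist());print([v[1] for v in o.values()])
Rm=R.from_euler('z',a).as_matrix()
W=lambda x,y,z:Rm@[x,y,z]+[t[0],t[1],0]
print("keys",{k:W(v[0]/1e3,v[1]/1e3,.185).round(4).tolist() for k,v in KEY.items()})
c=im[170:330,170:420];cv2.imwrite("pics/c1.png",cv2.resize(c,None,fx=3.2,fy=3.2,interpolation=cv2.INTER_CUBIC)[:600,:800])
# reprojected landmarks
for n,q in dict(bayNW=(-60,-19,186),bayTail=(-60,-123,186),hingeR=(75,-123,186)).items(): print(n,proj(p,W(*np.array(q)/1e3)).round(0))
E
```

```text
yaw 0.19077054899167206 t [0.55112339 0.04677986]
[[0.2, -0.1], [-0.0, -0.1], [0.2, -0.1], [-0.5, 0.2], [0.2, 0.1], [-0.1, 0.1]]
[np.int32(228), np.int32(173), np.int32(174), np.int32(283), np.int32(187), np.int32(354)]
keys {'power': [0.5388, 0.1422, 0.185], 'up': [0.546, 0.1049, 0.185], 'start': [0.5532, 0.0676, 0.185], 'home': [0.4995, 0.1346, 0.185], 'down': [0.5067, 0.0973, 0.185], 'ok': [0.5139, 0.06, 0.185]}
bayNW [[271. 205.]]
bayTail [[181. 222.]]
hingeR [[211. 323.]]
```

View pics/c1.png

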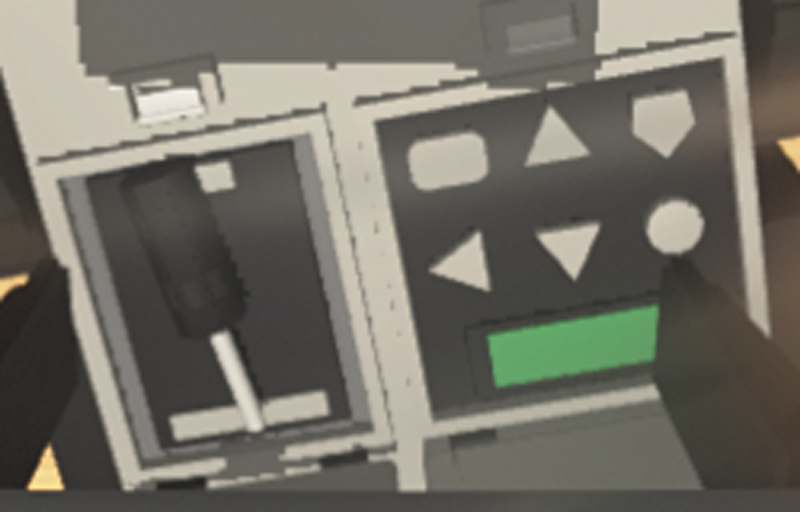

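The crop confirms a black-handled screwdriver with a steel shaft in the battery bay. The handle runs (155,172)→(213,332) and the shaft runs to its tip at (256,430), in crop pixels. It isn't yellow, so it's the right one.

```bash
python3 - <<'E'
from m import *
p=np.load("pics/w1.npy",allow_pickle=True).item()
c=np.array([(155,176),(215,334),(256,430),(122,180),(190,165),(185,335),(243,300)])/3.2+170
P=onz(p,c,.194);print(P.round(4));d=P[2]-P[1];print(np.linalg.norm(d),np.arctan2(d[1],d[0]),np.arctan2(*(P[1]-P[0])[1::-1]))
u=d/np.linalg.norm(d)
print("mid from tip",P[2]-.075*u,"from base",P[1]-.03*u)
# tray: top view rim corners & wrist view right edge corners
print("tray rim wrist",onz(p,[(61,48),(87,208)],.035).round(4),"tin",onz(p,[(22,174)],.022).round(4))
E
echo
```

```text
[[ 0.5167 -0.0412  0.194 ]
 [ 0.5771 -0.0229  0.194 ]
 [ 0.6167 -0.0093  0.194 ]
 [ 0.5182 -0.0527  0.194 ]
 [ 0.5127 -0.0289  0.194 ]
 [ 0.5775 -0.0338  0.194 ]
 [ 0.5636 -0.0123  0.194 ]]
0.041838087940301964 0.33054668570424894 0.29364549934557777
mid from tip [ 0.54571973 -0.03369017  0.194     ] from base [ 0.54871048 -0.03266394  0.194     ]
tray rim wrist [[ 0.311  -0.2792  0.035 ]
 [ 0.5436 -0.2776  0.035 ]] tin [[ 0.4912 -0.3821  0.022 ]]
```

```bash
python3 -m jog '[[[-0.0195,-0.016,0.035],[0,0,0],0.046],[[-0.0195,-0.016,0.035],[0,0,0],0.046],[[-0.0195,-0.016,0.035],[0,0,0],0.046],[[-0.0195,-0.016,0.035],[0,0,0],0.046],[[0,0,0],[0,0,-0.103],0.046],[[0,0,0],[0,0,-0.103],0.046],[[0,0,0],[0,0,-0.103],0.046],[[0,0,0.015],[0,0,0],0.046],[[0,0,0],[0,0,0],0.046],[[0,0,0],[0,0,0],0.046]]' 15
python3 - <<'E'
from h import *
delta([0.547,-0.033,0.207],np.pi+.31)
p,im=shot("wrist","w2")
E
```

```text
time_s: 3.15
position: [0.5464, -0.0333, 0.2655]
tcp_rot: [[-0.953, -0.303, -0.002], [-0.303, 0.953, 0.0], [0.002, 0.001, -1.0]]
contact_force: [-0.3, -0.3, 0.9]
finger_gap: 0.484
finger_force: 0.0
t 3.15 pos [ 0.5464 -0.0333  0.2655] yaw -2.834 j [-0.16 -0.12  1.85 -0.    1.42 -2.04] F [-0.3 -0.3  0.9] gap 0.484 -> [-0.0007  0.      0.0584] [ 0.0009 -0.0018 -0.0024]
```

View pics/w2.png

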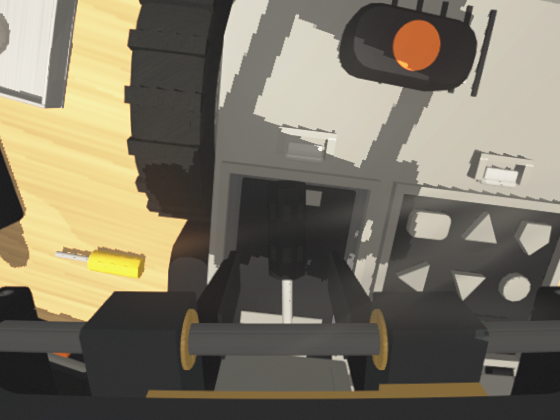

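The screwdriver handle is vertical at column 287 (rows 180–278), centred between the fingers, and the shaft runs to (288,322). I'll descend and grip.

```bash
python3 -m jog '[[[0,0,0.015],[0,0,0],0.046],[[0,0.0005,0.015],[0,0,0],0.046],[[0,0,0.015],[0,0,0],0.046],[[0,0,0.013],[0,0,0],0.046],[[0,0,0],[0,0,0],0.046],[[0,0,0],[0,0,0],0.01],[[0,0,0],[0,0,0],0.01],[[0,0,0],[0,0,0],0.01],[[0,0,0],[0,0,0],0.01],[[0,0,0],[0,0,0],0.01]]' 15
```

```text
time_s: 4.2
position: [0.5472, -0.033, 0.2094]
tcp_rot: [[-0.953, -0.304, 0.001], [-0.304, 0.953, 0.0], [-0.001, -0.0, -1.0]]
contact_force: [0.3, 1.3, 1.9]
finger_gap: 0.252
finger_force: 15.0
```

```bash
python3 -m jog '[[[0,0,-0.015],[0,0,0],0.01],[[0,0,-0.035],[0,0,0],0.01],[[0.01,-0.01,-0.04],[0,0,0],0.01],[[0.032,-0.03,-0.01],[0,0,0],0.01],[[0.032,-0.03,0],[0,0,0],0.01],[[0.032,-0.03,0],[0,0,0],0.01],[[0.032,-0.03,0],[0,0,0],0.01],[[0.032,-0.03,0],[0,0,0],0.01],[[0.032,-0.03,0],[0,0,0],0.01],[[0.032,-0.03,0],[0,0,0],0.01]]' 15
python3 -m jog '[[[0.025,-0.025,0],[0,0,0],0.01],[[0,0,0.01],[0,0,0.103],0.01],[[0,0,0.01],[0,0,0.103],0.01],[[0,0,0.01],[0,0,0.103],0.01],[[0,0,0],[0,0,0],0.01],[[0,0,0],[0,0,0],0.01],[[0,0,0],[0,0,0],0.01],[[0,0,0],[0,0,0],0.01],[[0,0,0],[0,0,0],0.01],[[0,0,0],[0,0,0],0.01]]' 15
python3 - <<'E'
from h import *
delta([0.375,-0.345,0.2],np.pi)
p,im=shot("wrist","w3")
E
```

```text
time_s: 5.2
position: [0.3897, -0.3153, 0.3098]
tcp_rot: [[-0.953, -0.304, 0.001], [-0.304, 0.953, -0.001], [-0.0, -0.001, -1.0]]
contact_force: [1.8, 0.0, 0.7]
finger_gap: 0.255
finger_force: 15.0
time_s: 6.2
position: [0.3748, -0.3453, 0.279]
tcp_rot: [[-1.0, -0.001, 0.0], [-0.001, 1.0, -0.0], [-0.0, -0.0, -1.0]]
contact_force: [0.9, -0.3, -0.0]
finger_gap: 0.252
finger_force: 15.0
t 6.2 pos [ 0.3748 -0.3453  0.279 ] yaw -3.141 j [-0.85 -0.22  1.91 -0.    1.45 -2.42] F [ 0.9 -0.3 -0. ] gap 0.252 -> [-0.0001  0.0003  0.079 ] [-0.0003  0.0003  0.0006]
```

View pics/w3.png

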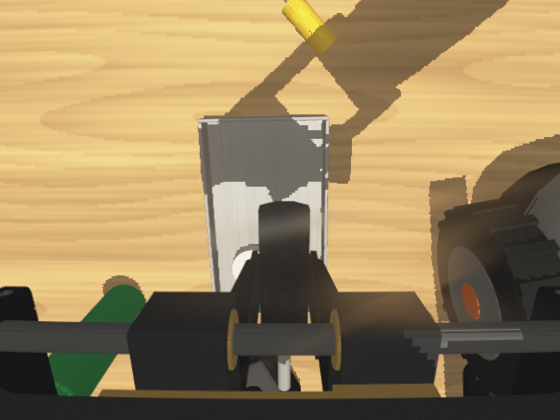

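The screwdriver is held squarely with its shaft forward at (284,375). The tray's near rim corners are at (200,118) and (328,116), and the tin's edge is at about (245,262).

```bash
python3 - <<'E'
from h import *
p=np.load("pics/w3.npy",allow_pickle=True).item()
print(onz(p,[(200,118),(328,116),(324,288),(215,290)],.035).round(4), onz(p,[(232,268)],.022).round(4))
E
```

```text
[[ 0.309  -0.4336  0.035 ]
 [ 0.307  -0.2982  0.035 ]
 [ 0.5102 -0.2954  0.035 ]
 [ 0.5133 -0.4289  0.035 ]] [[ 0.4898 -0.4088  0.022 ]]
```

```bash
python3 -m jog '[[[0.007,-0.013,0.03],[0,0,0],0.01],[[0,0,0.04],[0,0,0],0.01],[[0,0,0.04],[0,0,0],0.01],[[0,0,0.04],[0,0,0],0.01],[[0,0,0.04],[0,0,0],0.01],[[0,0,0.025],[0,0,0],0.01],[[0,0,0.015],[0,0,0],0.01],[[0,0,0.010],[0,0,0],0.01],[[0,0,0.005],[0,0,0],0.01],[[0,0,0],[0,0,0],0.01]]' 15; python3 -c "
from h import *
delta([.368,-.358,.0325])"
```

```text
time_s: 7.25
position: [0.3681, -0.3587, 0.0342]
tcp_rot: [[-1.0, -0.0, 0.001], [-0.0, 1.0, -0.001], [-0.001, -0.001, -1.0]]
contact_force: [-0.8, -0.4, 0.1]
finger_gap: 0.252
finger_force: 15.0
t 7.25 pos [ 0.3681 -0.3587  0.0342] yaw -3.141 j [-0.88  0.05  2.1   0.    0.99 -2.45] F [-0.8 -0.4  0.1] gap 0.252 -> [0.0001 0.0007 0.0017]
```

```bash
python3 -m jog '[[[0,0,0.002],[0,0,0],0.01],[[0,0,0],[0,0,0],0.01],[[0,0,0],[0,0,0],0.03],[[0,0,0],[0,0,0],0.046],[[0,0,0],[0,0,0],0.046],[[0,0,-0.01],[0,0,0],0.046],[[0,0,-0.04],[0,0,0],0.046],[[0,0,-0.05],[0,0,0],0.046],[[0,0,-0.05],[0,0,0],0.046],[[0,0,-0.05],[0,0,0],0.046]]' 15
python3 -m jog '[[[0,0.02,-0.045],[0,0,0],0],[[0,0.03,-0.04],[0,0,0],0],[[0,0.04,-0.03],[0,0,0],0],[[0,0,0],[0,0,0],0],[[0,0,0],[0,0,0],0],[[0,0,0],[0,0,0],0],[[0,0,0],[0,0,0],0],[[0,0,0],[0,0,0],0],[[0,0,0],[0,0,0],0],[[0,0,0],[0,0,0],0]]' 15
python3 - <<'E'
from h import *
delta([.368,-.358,.3],np.pi)
p,im=shot("wrist","w4")
pt,it=shot("top","top1");shot("scene","scene1")
a=cv2.resize(im[60:360,60:360],(400,400));b=cv2.resize(it[180:280,330:430],(400,400),interpolation=cv2.INTER_CUBIC)
cv2.imwrite("pics/c2.png",np.hstack([a,b]))
E
```

```text
time_s: 8.25
position: [0.3675, -0.358, 0.2345]
tcp_rot: [[-1.0, -0.0, 0.001], [-0.0, 1.0, -0.001], [-0.001, -0.001, -1.0]]
contact_force: [0.5, -1.3, 0.7]
finger_gap: 0.482
finger_force: 0.0
time_s: 9.25
position: [0.3676, -0.2685, 0.346]
tcp_rot: [[-1.0, 0.0, -0.001], [0.0, 1.0, 0.001], [0.001, 0.001, -1.0]]
contact_force: [-0.1, 0.4, 0.8]
finger_gap: 0.0
finger_force: 0.0
t 9.25 pos [ 0.3676 -0.2685  0.346 ] yaw 3.141 j [-0.75 -0.36  1.91 -0.    1.59 -2.32] F [-0.1  0.4  0.8] gap 0.0 -> [-0.0005 -0.0895  0.046 ] [ 0.0008 -0.0009 -0.0003]
```

View pics/c2.png

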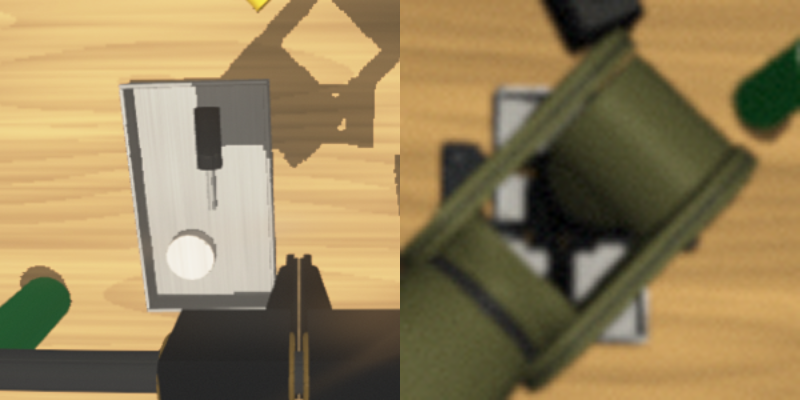

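The crop shows the screwdriver flat in the tray, handle (208,135) to tip (213,208). The tin at (190,255) is undisturbed.

```bash
cat >> m.py <<'E'
A,T0=0.19077,np.array([.55112,.04678,0]);RM=R.from_euler('z',A).as_matrix()
def mow():
    s=arm.sense();m=RM.T@(np.array(s["position"])-T0);Rt=np.array(s["tcp_rot"])
    print("t",round(s["time_s"],2),"tip in mower mm",(1000*(m-[0,0,.022])).round(1),"yaw err (turn z by)",round((np.arctan2(Rt[1,0],Rt[0,0])-np.pi-A+np.pi)%(2*np.pi)-np.pi,4),"F",np.round(s["contact_force"],1),"j",np.round(s["joints"],2))
E
python3 - <<'E'
from m import *
mow()
# lid angles from the scene view: free edge mid-line predicted at several angles
im=cv2.imread("pics/scene1.png");p=np.load("pics/scene1.npy",allow_pickle=True).item()
for y in (-71,58):
  for th in (1.6,1.75,1.9):
    print(y,th,proj(p,RM@[.075-.148*np.cos(th),y/1e3,.186+.148*np.sin(th)]+T0).round(0))
E
```

```text
t 9.4 tip in mower mm [-239.9 -274.7  324.5] yaw err (turn z by) -0.1907 F [-0.3 -0.2 -0.2] j [-0.75 -0.37  1.91 -0.    1.59 -2.32]
-71 1.6 [[350. 193.]]
-71 1.75 [[359. 196.]]
-71 1.9 [[367. 201.]]
58 1.6 [[365. 162.]]
58 1.75 [[373. 165.]]
58 1.9 [[380. 168.]]
```

```bash
python3 -m jog '[[[-0.03,0.025,-0.029],[0,0,0],0],[[-0.034,0.026,-0.029],[0,0,0],0],[[-0.034,0.026,-0.025],[0,0,0],0],[[-0.036,0.028,0],[0,0,0],0],[[-0.036,0.028,0],[0,0,0],0],[[-0.036,0.028,0],[0,0,0],0],[[-0.036,0.028,0],[0,0,0],0],[[-0.036,0.028,0],[0,0,0],0],[[-0.036,0.028,0],[0,0,0],0],[[-0.036,0.030,0],[0,0,0],0]]' 15
python3 -m jog '[[[0,0,0],[0,0,-0.0954],0],[[0,0,0],[0,0,-0.0954],0],[[0,0,0],[0,0,0],0],[[0,0,0],[0,0,0],0],[[0,0,0],[0,0,0],0],[[0,0,0],[0,0,0],0],[[0,0,0],[0,0,0],0],[[0,0,0],[0,0,0],0],[[0,0,0],[0,0,0],0],[[0,0,0],[0,0,0],0]]' 15
python3 -c "
from m import *
mow()"
```

```text
time_s: 10.4
position: [0.7179, 0.0072, 0.4285]
tcp_rot: [[-1.0, -0.0, -0.0], [-0.0, 1.0, -0.0], [0.0, -0.0, -1.0]]
contact_force: [0.6, -1.1, 0.6]
finger_gap: 0.01
finger_force: 0.0
time_s: 11.4
position: [0.7165, 0.0059, 0.4287]
tcp_rot: [[-0.982, -0.19, 0.0], [-0.19, 0.982, 0.0], [-0.0, 0.0, -1.0]]
contact_force: [0.0, -0.1, -0.1]
finger_gap: 0.006
finger_force: 0.0
t 11.4 tip in mower mm [154.6 -71.5 406.7] yaw err (turn z by) 0.0001 F [ 0.  -0.1 -0.1] j [-0.07  0.23  1.22  0.    1.7  -1.83]
```

```bash
python3 -m jog '[[[0,0,0.028],[0,0,0],0],[[0,0,0.028],[0,0,0],0],[[0,0,0.028],[0,0,0],0],[[0,0,0.026],[0,0,0],0],[[0.015,0,0],[0,0,0],0],[[0.02,0,0],[0,0,0],0],[[0.02,0,0],[0,0,0],0],[[0.02,0,0],[0,0,0],0],[[0.02,0,0],[0,0,0],0],[[0.02,0,0],[0,0,0],0]]' 15
python3 - <<'E'
from m import *
mow()
shot("scene","scene2")
im=cv2.imread("pics/scene2.png")[90:290,220:440];cv2.imwrite("pics/c3.png",cv2.resize(im,None,fx=3,fy=3,interpolation=cv2.INTER_CUBIC)[:,:660])
E
```

```text
time_s: 12.4
position: [0.603, -0.016, 0.3188]
tcp_rot: [[-0.982, -0.19, 0.001], [-0.19, 0.982, 0.0], [-0.001, -0.0, -1.0]]
contact_force: [0.6, 0.6, -0.6]
finger_gap: 0.003
finger_force: 0.2
t 12.4 tip in mower mm [ 39.  -71.5 296.8] yaw err (turn z by) 0.0002 F [ 0.6  0.6 -0.6] j [-0.12 -0.02  1.66  0.    1.5  -1.88]
```

View pics/c3.png

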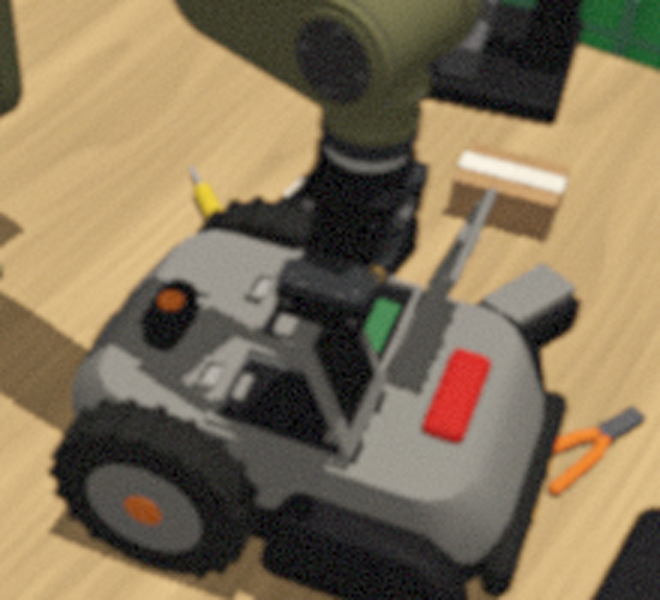

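The crop shows the battery cover pushed over to about 1.1 rad. The hatch is still upright and the stop bar at (457,395) is clear.

```bash
python3 -m jog '[[[0.017,0,0.006],[0,0,0],0],[[0.018,0,0.010],[0,0,0],0],[[0.018,0,0.018],[0,0,0],0],[[0.016,0,0.021],[0,0,0],0],[[0.012,0,0.024],[0,0,0],0],[[0.008,0,0.014],[0,0,0],0],[[0.003,0,0.006],[0,0,0],0],[[0,0,0.004],[0,0,0],0],[[0,0,0.002],[0,0,0],0],[[0,0,0],[0,0,0],0]]' 15
python3 -c "
from m import *
mow()"
```

```text
time_s: 13.45
position: [0.5136, -0.0334, 0.2161]
tcp_rot: [[-0.982, -0.19, -0.001], [-0.19, 0.982, -0.0], [0.001, -0.0, -1.0]]
contact_force: [-6.0, -0.4, 7.2]
finger_gap: 0.003
finger_force: 3.8
t 13.45 tip in mower mm [-52.1 -71.6 194.1] yaw err (turn z by) 0.0005 F [-6.  -0.4  7.2] j [-0.17 -0.17  1.97 -0.    1.34 -1.93]
```

```bash
python3 -m jog '[[[0.002,0,0.003],[0,0,0],0],[[0,0,0.002],[0,0,0],0],[[0,0,0],[0,0,0],0],[[0,0,0],[0,0,0],0],[[0,0,-0.007],[0,0,0],0],[[0,0,-0.02],[0,0,0],0],[[0,0,-0.03],[0,0,0],0],[[0,0,-0.03],[0,0,0],0],[[0,0.01,0],[0,0,0],0],[[0,0,0],[0,0,0],0]]' 15
python3 - <<'E'
from m import *
mow()
p,im=shot("wrist","w5"); _,it=shot("scene","scene3")
cv2.imwrite("pics/c4.png",np.hstack([cv2.resize(im[:,80:500],(420,420)),cv2.resize(it[110:270,230:430],None,fx=1.9,fy=2.625)]))
E
```

```text
time_s: 14.45
position: [0.51, -0.0233, 0.2967]
tcp_rot: [[-0.982, -0.191, 0.002], [-0.191, 0.982, -0.0], [-0.002, -0.0, -1.0]]
contact_force: [0.3, -0.5, -0.8]
finger_gap: 0.003
finger_force: 0.0
t 14.45 tip in mower mm [-53.6 -61.  274.7] yaw err (turn z by) 0.0012 F [ 0.3 -0.5 -0.8] j [-0.15 -0.22  1.88  0.    1.48 -1.91]
```

View pics/c4.png

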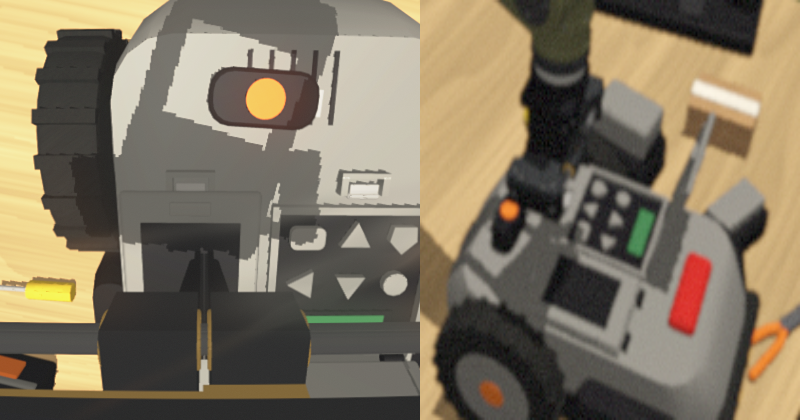

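The cover lies flat and latched in both halves of the picture, and the hatch is still open at about 1.7 rad. The keys are clear: in w5, OK is at (388,238), down (436,236), home (482,238), start (382,285), up (431,287) and power (475,284).

```bash
python3 - <<'E'
from m import *
im=cv2.imread("pics/w5.png");p=np.load("pics/w5.npy",allow_pickle=True).item()
s=dict(power=(475,284),up=(431,287),start=(383,285),home=(482,238),down=(436,238),ok=(388,238))
a,t,e,o=keys(p,im,s);print("yaw",a,"t",t);print((e*1000).round(1).tolist(),[int(v[1]) for v in o.values()])
E
```

```text
yaw 0.18453941155313672 t [0.54992328 0.04607826]
[[0.3, 0.2], [0.2, 0.4], [0.5, 0.5], [-0.4, 0.4], [0.7, 0.5], [-1.3, -2.0]] [417, 351, 339, 555, 388, 926]
```

```bash
python3 -m jog '[[[-0.015,0.039,0.015],[0,0,0],0],[[-0.015,0.039,0.015],[0,0,0],0],[[-0.015,0.039,0.015],[0,0,0],0],[[-0.015,0.040,0.015],[0,0,0],0],[[0,0,0.015],[0,0,0],0],[[0,0,0],[0,0,0],0],[[0,0,0.013],[0,0,0],0],[[0,0,0.007],[0,0,0],0],[[0,0,0.003],[0,0,0],0],[[0,0,0],[0,0,0],0]]' 15
python3 -c "
from m import *
mow()"
```

```text
time_s: 15.55
position: [0.5392, 0.1407, 0.203]
tcp_rot: [[-0.982, -0.188, 0.002], [-0.188, 0.982, 0.001], [-0.002, 0.0, -1.0]]
contact_force: [-9.2, -0.3, 19.3]
finger_gap: 0.007
finger_force: 9.7
t 15.55 tip in mower mm [  6.1  94.5 181. ] yaw err (turn z by) -0.0017 F [-9.2 -0.3 19.3] j [ 0.16 -0.06  1.89  0.    1.3  -1.6 ]
```

Power is fully down (tip at 181.0 mm). Now the up arrow.

```bash
python3 -m jog '[[[0,0,-0.008],[0,0,0],0],[[0,0,-0.012],[0,0,0],0],[[0,-0.018,0],[0,0,0],0],[[0,-0.0185,0],[0,0,0],0],[[0,0,0],[0,0,0],0],[[0,0,0.010],[0,0,0],0],[[0,0,0.007],[0,0,0],0],[[0,0,0.0015],[0,0,0],0],[[0,0,0],[0,0,0],0],[[0,0,0],[0,0,0],0]]' 15
python3 -c "
from m import *
mow()"
```

```text
time_s: 16.55
position: [0.546, 0.1056, 0.203]
tcp_rot: [[-0.982, -0.191, 0.002], [-0.191, 0.982, -0.002], [-0.002, -0.002, -1.0]]
contact_force: [-6.4, -4.1, 17.3]
finger_gap: 0.006
finger_force: 8.6
t 16.55 tip in mower mm [  6.2  58.7 181. ] yaw err (turn z by) 0.001 F [-6.4 -4.1 17.3] j [ 0.1  -0.06  1.9  -0.    1.3  -1.67]
```

Up is down once. I'll release it, press it again and release.

```bash
python3 -m jog '[[[0,0,-0.008],[0,0,0],0],[[0,0,-0.010],[0,0,0],0],[[0,0,0],[0,0,0],0],[[0,0,0],[0,0,0],0],[[0,0,0.010],[0,0,0],0],[[0,0,0.006],[0,0,0],0],[[0,0,0.002],[0,0,0],0],[[0,0,0],[0,0,0],0],[[0,0,0],[0,0,0],0],[[0,0,0],[0,0,0],0]]' 15
python3 -c "
from m import *
mow()"
```

```text
time_s: 17.55
position: [0.5458, 0.106, 0.203]
tcp_rot: [[-0.982, -0.19, 0.001], [-0.19, 0.982, 0.0], [-0.001, 0.0, -1.0]]
contact_force: [-7.8, 0.1, 18.2]
finger_gap: 0.006
finger_force: 9.6
t 17.55 tip in mower mm [  6.   59.1 181. ] yaw err (turn z by) 0.0004 F [-7.8  0.1 18.2] j [ 0.1  -0.06  1.9   0.    1.3  -1.67]
```

```bash
python3 -m jog '[[[0,0,-0.008],[0,0,0],0],[[0,0,-0.018],[0,0,0],0],[[0.02,-0.0195,0],[0,0,0],0],[[0.02,-0.0195,0],[0,0,0],0],[[0,0,0],[0,0,0],0],[[0,0,0.016],[0,0,0],0],[[0,0,0.007],[0,0,0],0],[[0,0,0.003],[0,0,0],0],[[0,0,0],[0,0,0],0],[[0,0,0],[0,0,0],0]]' 15
python3 -c "
from m import *
mow()"
```

```text
time_s: 18.55
position: [0.5139, 0.0601, 0.2029]
tcp_rot: [[-0.982, -0.191, -0.001], [-0.191, 0.982, -0.001], [0.001, -0.001, -1.0]]
contact_force: [-12.4, -2.1, 22.2]
finger_gap: 0.004
finger_force: 11.2
t 18.55 tip in mower mm [-34.   20.1 180.9] yaw err (turn z by) 0.0014 F [-12.4  -2.1  22.2] j [ 0.01 -0.15  1.98 -0.    1.31 -1.75]
```

OK is down. Next is home at (-34, 96), passing well above the down key.

```bash
python3 -m jog '[[[0,0,-0.008],[0,0,0],0],[[0,0,-0.020],[0,0,0],0],[[0,0.038,0],[0,0,0],0],[[0,0.038,0],[0,0,0],0],[[0,0,0],[0,0,0],0],[[0,0,0.018],[0,0,0],0],[[0,0,0.007],[0,0,0],0],[[0,0,0.002],[0,0,0],0],[[0,0,0],[0,0,0],0],[[0,0,0],[0,0,0],0]]' 15
python3 -c "
from m import *
mow()"
```

```text
time_s: 19.55
position: [0.4992, 0.1354, 0.203]
tcp_rot: [[-0.982, -0.19, -0.001], [-0.19, 0.982, 0.002], [0.001, 0.002, -1.0]]
contact_force: [-8.9, 2.1, 16.8]
finger_gap: 0.005
finger_force: 8.5
t 19.55 tip in mower mm [-34.2  96.9 181. ] yaw err (turn z by) 0.0004 F [-8.9  2.1 16.8] j [ 0.16 -0.15  1.98  0.    1.31 -1.6 ]
```

```bash
python3 -m jog '[[[0,0,-0.010],[0,0,0],0],[[0,0,-0.045],[0,0,0],0],[[0,0,-0.045],[0,0,0],0],[[0,0,-0.045],[0,0,0],0],[[0,0,-0.045],[0,0,0],0],[[0,0,-0.040],[0,0,0],0],[[-0.038,-0.008,0],[0,0,0],0],[[-0.038,-0.008,0],[0,0,0],0],[[-0.038,-0.008,0],[0,0,0],0],[[-0.038,-0.008,0],[0,0,0],0]]' 15
python3 -m jog '[[[-0.040,-0.007,0],[0,0,0],0],[[0,0,0],[0,0,0],0],[[0,0,0],[0,0,0],0],[[0,0,0],[0,0,0],0],[[0,0,0],[0,0,0],0],[[0,0,0],[0,0,0],0],[[0,0,0],[0,0,0],0],[[0,0,0],[0,0,0],0],[[0,0,0],[0,0,0],0],[[0,0,0],[0,0,0],0]]' 15
python3 -c "
from m import *
mow()"
```

```text
time_s: 20.55
position: [0.6562, 0.1315, 0.4283]
tcp_rot: [[-0.982, -0.19, -0.002], [-0.19, 0.982, -0.001], [0.003, -0.0, -1.0]]
contact_force: [-0.2, 0.8, 0.7]
finger_gap: 0.005
finger_force: 0.0
time_s: 21.55
position: [0.695, 0.1327, 0.4303]
tcp_rot: [[-0.982, -0.19, 0.0], [-0.19, 0.982, -0.0], [-0.0, -0.0, -1.0]]
contact_force: [0.5, 0.9, -0.5]
finger_gap: 0.004
finger_force: 0.0
t 21.55 tip in mower mm [157.6  57.  408.3] yaw err (turn z by) 0.0003 F [ 0.5  0.9 -0.5] j [ 0.11  0.2   1.24 -0.    1.7  -1.65]
```

```bash
python3 -m jog '[[[0,0,0.028],[0,0,0],0],[[0,0,0.028],[0,0,0],0],[[0,0,0.028],[0,0,0],0],[[0,0.001,0.028],[0,0,0],0],[[0.018,0,0],[0,0,0],0],[[0.02,0,0],[0,0,0],0],[[0.02,0,0],[0,0,0],0],[[0.02,0,0],[0,0,0],0],[[0.02,0,0],[0,0,0],0],[[0.02,0,0],[0,0,0],0]]' 15
python3 -c "
from m import *
mow()"
python3 -m jog '[[[0.017,0,0.006],[0,0,0],0],[[0.018,0,0.010],[0,0,0],0],[[0.018,0,0.018],[0,0,0],0],[[0.016,0,0.021],[0,0,0],0],[[0.012,0,0.024],[0,0,0],0],[[0.008,0,0.014],[0,0,0],0],[[0.003,0,0.006],[0,0,0],0],[[0.002,0,0.006],[0,0,0],0],[[0,0,0.003],[0,0,0],0],[[0,0,0],[0,0,0],0]]' 15
python3 -c "
from m import *
mow()"
```

```text
time_s: 22.55
position: [0.5784, 0.1111, 0.3182]
tcp_rot: [[-0.982, -0.19, 0.0], [-0.19, 0.982, 0.0], [-0.0, -0.0, -1.0]]
contact_force: [1.4, 0.1, 0.3]
finger_gap: 0.001
finger_force: 0.2
t 22.55 tip in mower mm [ 39.   58.  296.2] yaw err (turn z by) 0.0003 F [1.4 0.1 0.3] j [ 0.1  -0.05  1.69  0.    1.5  -1.66]
time_s: 23.55
position: [0.4877, 0.0936, 0.2157]
tcp_rot: [[-0.982, -0.19, 0.002], [-0.19, 0.982, 0.0], [-0.002, -0.0, -1.0]]
contact_force: [-8.7, -1.0, 18.6]
finger_gap: 0.008
finger_force: 9.4
t 23.55 tip in mower mm [-53.4  58.  193.7] yaw err (turn z by) 0.0005 F [-8.7 -1.  18.6] j [ 0.08 -0.21  2.01 -0.    1.34 -1.68]
```

```bash
python3 -m jog '[[[0,0,0.002],[0,0,0],0],[[0,0,0],[0,0,0],0],[[0,0,-0.008],[0,0,0],0],[[0,0,-0.03],[0,0,0],0],[[0,0,-0.045],[0,0,0],0],[[0,0,-0.045],[0,0,0],0],[[0,0,-0.045],[0,0,0],0],[[0,0,0],[0,0,0],0],[[0,0,0],[0,0,0],0],[[0,0,0],[0,0,0],0]]' 15
python3 - <<'E'
from m import *
mow()
p,im=shot("wrist","w6"); _,it=shot("scene","scene4")
cv2.imwrite("pics/c5.png",np.hstack([cv2.resize(im[:,:],(440,330)),cv2.resize(it[100:400,130:430],(330,330))]))
E
```

```text
time_s: 24.55
position: [0.4865, 0.0934, 0.3797]
tcp_rot: [[-0.982, -0.19, -0.002], [-0.19, 0.982, -0.0], [0.002, 0.0, -1.0]]
contact_force: [0.6, 0.6, -0.2]
finger_gap: 0.002
finger_force: 0.0
t 24.55 tip in mower mm [-54.6  58.  357.7] yaw err (turn z by) 0.0003 F [ 0.6  0.6 -0.2] j [ 0.08 -0.27  1.79 -0.    1.63 -1.68]
```

View pics/c5.png

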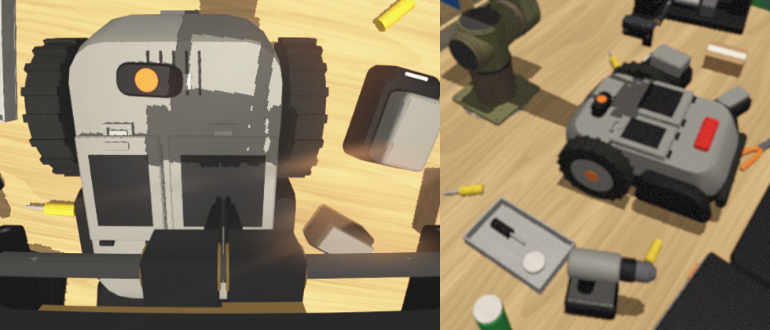

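Both lids are flat and shut, the screwdriver lies in the tray, the bystanders are in place and the arm is clear.

```bash
python3 -c "
from workcell import arm
print(arm.hand_in())"
```

```text
the job is handed in; nothing more can be done
None
```

I handed the job in at about 24.6 s: the screwdriver is flat in the tray, both lids are shut, and power, up twice, OK and home were each pressed fully and released in order; `hand_in()` gave no verdict.

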